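File a takeaway carton beside its match in a tight collection row

ROBOT

A 6-joint arm with a two-finger parallel gripper is mounted at the origin on a cart in front of the work surface, level with it; the furniture and walls round the work are solid. World frame = base frame: x ahead of the robot, y to its left, z up, the work surface at z = 0. Lengths are in m, angles in degrees, forces in N, time in s.
With the tool pointing down it reaches from about 0.4 to 0.825 m from the base axis. Payload 7 kg.
Tool frame: the origin (TCP) lies midway between the tips of the shut fingers; the grasp point (between the pads) lies 19 mm behind it; z points along the fingers, y is the line along which they close (so a half turn about z gives the same grasp; the last joint's range is limited). The gripper opens to 88 mm and grips with 3 to 60 N. Pads are 19 mm wide; open, the fingers measure 130 mm over their backs; the gripper's body (78 mm by 193 mm) begins 47 mm behind the grasp point.
Start: joints at [87.611, 20.546, 0.682, 0, -70.136, -16.507], TCP at [0.219, 0.639, 0.227] pointing down, gripper open.
Joint ranges: [-176.03, 176.03], [-82.01, 121.73], [-58.28, 71.71], [-173.87, 95.51], [-174.79, -0.11], [-173.66, 173.66]. Speed limits (degrees/s): [136.94, 136.94, 172.46, 180, 180, 180].

INTERFACE

Orientations are given as a 3x3 rotation matrix whose columns are the frame's x, y, z axes.
In Python, from rig import robot gives the robot as it stands. Calls block until the motion is done:
- robot.goto(position, orientation): joint-space move of the TCP to a pose.
- robot.servo_line(position, ori=None, speed=0.15): straight line of the TCP; ori=None keeps the orientation; speed is the mean speed in m/s.
- robot.movej(angles): joint-space move.
- robot.move_gripper(opening): opening from 0.0 (shut) to 1.0 (fully open); the grip force is fixed at half the most; returns when the fingers have stopped.
- robot.dwell(seconds).
- robot.ik(position, orientation): joint angles nearest the present ones, or None.
- robot.grab_frame(name): name is "scene" or "side" or "wrist"; returns (picture, depth): 384x512x3 uint8, red, green, blue; 384x512 float32, m along the optical axis (not along the pixel's ray), 0 where there is no reading.
- robot.camera_info(name): a dict with "vfov" (degrees; the focal length in pixels is half the picture's height over the tangent of half this angle, whatever the lens; pixels are square), "cx", "cy" (the principal point, pixels), "view" (4x4, takes a point from world to camera coordinates); the wrist camera has in their place "T_tool_cam" (4x4, takes a point from camera to tool coordinates, whose origin is the TCP and whose axes are the flange's). Camera axes: x right, y down, z forward; pixel columns grow to the right and rows downward; lengths in m; the calibration is good to about 2 mm. The wrist camera is an equidistant fisheye: a pixel r from the principal point sees the ray r / f radians off the axis. A picture is of the moment at which its call begins: read the wrist's pose just before it. camera_info takes no time and is no camera call.
A pose or a line that the arm cannot do raises robot.Unreachable and nothing moves.
- robot.job_done(): hands the job in; it is judged then, once.
Readings, each from a call of its own:
- robot.read_t(): time.
- robot.read_qpos(): joint angles.
- robot.read_qvel(): joint speeds.
- robot.read_effort(): joint torques, N m.
- robot.read_position(): TCP position.
- robot.read_tcp_rot(): TCP orientation.
- robot.read_force(): force on the tool from outside, world axes, zero at the start.
- robot.read_ft_torque(): the same for the moment, N m.
- robot.read_grip_width(): opening from 0.0 (shut) to 1.0 (fully open).
- robot.read_finger_force(): force on a finger pad.
Only numpy, scipy, OpenCV 4.12 (cv2) and the standard library are available. Lean on these libraries where they do the work, as an engineer would, in place of code of your own. Each camera call takes 0.05 s, during which the arm holds its last target. There are 200 camera calls.

TASK

The second carton of an order, the long-handled one standing alone near the till, belongs on the steel collection shelf directly to the right (as the robot sees it) of the only other long-handled carton. The row stands shoulder to shoulder, so first slide the shelved cartons apart until the gap there is wide enough for the new one, without lifting them off the shelf or tipping them over. Then put the new carton in, upright, pushed home to the back and in line with its match and the tidy row, and let go, leaving the tape rolls and the till roll where they lie.

Things in the scene. Friction and masses are not known exactly. Their poses are not given: they have to be found in the camera images.
- collection_shelf: fixed steel shelf. Origin on the counter under its middle; +x to its back, +y left along the row. Floor 16 mm up, slippery to cartons (friction 0.15), from x=-78 mm (open front, no lip) to the back upstand's face at x=+70 (3 thick, top 73 mm up). End upstands' faces at y=+140.5 and -140.5, 3 thick, x -35 to +70, top 58 mm up. A carton home at the back has its origin at x=+22.
- box_new: long-handled carton to file, alone on the counter. Rigid card, 0.26 kg. Body 96 (x) by 54 (y) by 56 mm high; roof slopes in from full width at 56 to a ridge at 68 mm; upright handle 9 thick (y), 84 long (x), 68 to 90 mm high, centred, solid to the touch though it shows a hand hole. Origin: underside centre, z up; docket slip on the -x face.
- box_match: its match: long-handled carton of the same shape and axes, the only one in the row, anywhere but at the right-hand end. The row's four cartons stand under 2 mm apart, 1 to 7 mm off the back upstand, handles pointing front to back; free length is left at both ends of the row, in all 54 mm for one more carton plus about 10 mm.
- box_a: short-handled carton in the row: like box_new (same body, roof, origin, axes) but the handle is 40 mm long (x) and the docket slip small. Handles of neighbours are 45 mm apart, clear. Pushed sideways at mid-length, low on the handle just above the roof, up to three cartons slide together (under 3 N); pushed at the handle's very top they may tip.
- box_b: short-handled carton in the row, same as box_a.
- box_end: short-handled carton at the right-hand end of the row, same as box_a.
- tape_printed: bystander: roll of printed parcel tape lying flat, 88 mm across, 24 mm high, in front of the shelf. Origin: centre of the underside.
- till_roll: bystander: white till roll standing upright, 84 mm across, 88 mm high, behind the shelf. Origin: centre of the underside.
- tape_grey: bystander: roll of grey tape lying flat, 82 mm across, 30 mm high, left front. Origin: centre of the underside.
- tape_dispenser: bench tape dispenser, fixed, an obstacle 105 mm high between the new carton and the shelf: x 0.33 to 0.56, y 0.02 to 0.13 m. On the carton's other side is the cash drawer with a keyboard (x from 0.42, y from 0.32, 126 mm high); behind it the receipt printer (x from 0.60, y 0.17 to 0.32, 122 mm high) with a scanner on it up to 0.30 m.
Things that resemble listed ones, but are neither listed nor needed, are in the scene too. What is shaped like the box_b but green is not meant.

How it is judged (in metres and radians):
On the way:
1. the row is parted to the right of the long-handled carton by at least 52 mm, before the new carton is brought there ((y of box_a in the frame of box_match above -0.02 m or y of box_a in the frame of box_match below -0.106 m) and (y of box_b in the frame of box_match above -0.02 m or y of box_b in the frame of box_match below -0.106 m) and (y of box_end in the frame of box_match above -0.02 m or y of box_end in the frame of box_match below -0.106 m) and horizontal distance between box_new and box_match above 0.15 m), for 0.2 s.
At the end, for the whole second after the job is handed in: New carton on the shelf floor directly right of its match (centres 50-66 mm apart along the row, fronts within 12 mm) and within 5 mm of the back upstand; all five cartons upright in one row (backs within 12 mm of the upstand, turned under 0.1 rad from the shelf) and at rest (y of box_new in the frame of box_match between -0.066 and -0.05 m and x of box_new in the frame of box_match between -0.012 and 0.012 m and x of box_new in the frame of collection_shelf between 0.017 and 0.027 m and x of box_match in the frame of collection_shelf between 0.01 and 0.028 m and z of box_match in the frame of collection_shelf between 0.012 and 0.02 m and angle between the x axis of each of box_match, box_a, box_b, box_end, box_new and the x axis of collection_shelf, either way round below 0.1 rad and angle between each of box_match, box_a, box_b, box_end, box_new's own z axis and vertical below 0.08 rad and linear speed of each of box_match, box_a, box_b, box_end, box_new below 0.01 m/s and x of box_a in the frame of collection_shelf between 0.01 and 0.028 m and z of box_a in the frame of collection_shelf between 0.012 and 0.02 m and x of box_b in the frame of collection_shelf between 0.01 and 0.028 m and z of box_b in the frame of collection_shelf between 0.012 and 0.02 m and x of box_end in the frame of collection_shelf between 0.01 and 0.028 m and z of box_end in the frame of collection_shelf between 0.012 and 0.02 m and x of box_new in the frame of collection_shelf between 0.01 and 0.028 m and z of box_new in the frame of collection_shelf between 0.012 and 0.02 m); the robot touches nothing.
It fails at once if a carton of the row is lifted more than 20 mm off the shelf floor or tipped over (over 0.5 rad) (z of any of box_match, box_a, box_b, box_end in the frame of collection_shelf above 0.036 m or angle between any of box_match, box_a, box_b, box_end's own z axis and vertical above 0.5 rad).
It fails at once if the new carton is tipped over (over 0.8 rad) (angle between box_new's own z axis and vertical above 0.8 rad).
It fails at once if a thing lying round about (either tape roll or the till roll) is moved more than 30 mm (distance of any of tape_printed, till_roll, tape_grey from where it was at the start of the episode above 0.03 m).
It also fails if it takes over 67 s, if anything falls off the work surface, if the arm or the gripper's body presses on something with over 40 N, if the wrist force passes 120 N, or if a joint passes its speed limit or range.

## Working session

There is one attempt and no reset: what is moved stays moved. The work goes in short steps, each a Python script; the robot and the scene stay as the last script left them, time stands still between calls to the robot, and variables do not carry over. Pictures are saved under pics/ and viewed, at most 10 in all, crops included, and the job is handed in when it is done.

```bash
ls; mkdir -p pics
python3 - <<'E'
from rig import robot
import cv2,numpy as np
for n in ("scene","side"):
    im,d=robot.grab_frame(n); np.savez(f"{n}0.npz",im=im,d=d)
    cv2.imwrite(f"pics/{n}0.png",cv2.resize(im[:,:,::-1],(800,600),interpolation=cv2.INTER_CUBIC))
    i=robot.camera_info(n); print(n,i)
print(robot.camera_info("wrist")); print(robot.read_t(),robot.read_tcp_rot())
E
```

```text
pics
scene {'vfov': 51.89314762039494, 'cx': 261.3441568246254, 'cy': 189.39530242569043, 'view': array([[ 0.95260695, -0.30318253,  0.02490707, -0.48098776],
       [-0.14558052, -0.52624289, -0.83777965,  0.12697519],
       [ 0.26710732,  0.79444873, -0.5454401 ,  1.14153218],
       [ 0.        ,  0.        ,  0.        ,  1.        ]])}
side {'vfov': 44.08580939396971, 'cx': 256.01307882594887, 'cy': 185.65390080361038, 'view': array([[ 0.99907399,  0.03852737, -0.01915212, -0.52509412],
       [ 0.00931418, -0.62825445, -0.77795218,  0.06238679],
       [-0.04200485,  0.7770534 , -0.62803153,  1.60710212],
       [ 0.        ,  0.        ,  0.        ,  1.        ]])}
{'vfov': 65.70646984690485, 'cx': 253.02345752015887, 'cy': 190.5555713045952, 'T_tool_cam': array([[ 6.67193457e-04, -9.66443564e-01, -2.56878167e-01,
         6.89827536e-02],
       [ 9.99999777e-01,  6.51694240e-04,  1.45468201e-04,
         2.60236082e-04],
       [ 2.68192156e-05, -2.56878207e-01,  9.66443783e-01,
        -1.57227813e-01],
       [ 0.00000000e+00,  0.00000000e+00,  0.00000000e+00,
         1.00000000e+00]])}
0.1 [[ 9.46065116e-01 -3.23976356e-01 -3.41850813e-04]
 [-3.23976504e-01 -9.46064026e-01 -1.44349034e-03]
 [ 1.44243985e-04  1.47638749e-03 -9.99998900e-01]]
```

View pics/scene0.png

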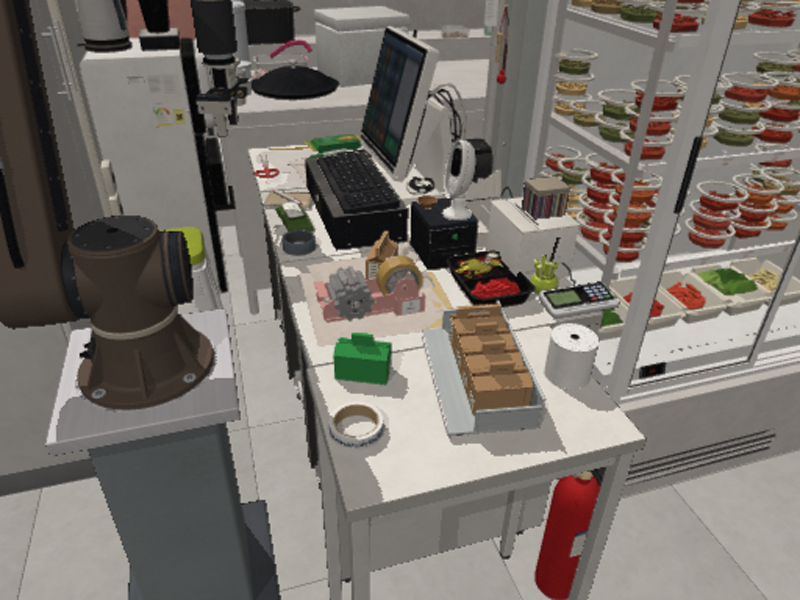

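View pics/side0.png

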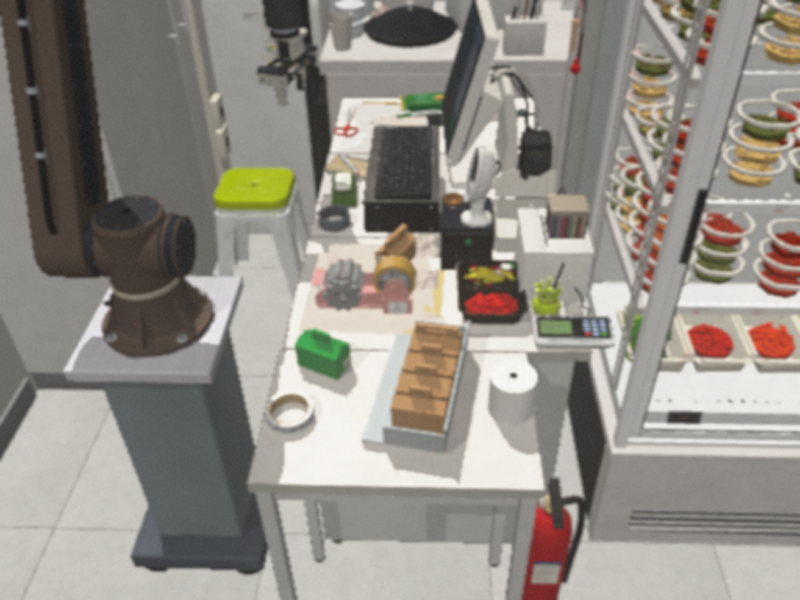

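The scene view shows the shelved row of four at about (490,365) of 800x600, the new carton behind the pink dispenser at about (380,250), and a green decoy at (362,358). The side view agrees. Next I'll rectify the clouds from above.

```bash
cat > h.py <<'E'
import numpy as np,cv2
from rig import robot
def cloud(n,d):
    i=robot.camera_info(n); f=192/np.tan(np.radians(i["vfov"]/2))
    v,u=np.mgrid[:384,:512]
    c=np.stack([(u-i["cx"])/f*d,(v-i["cy"])/f*d,d],-1)
    T=np.linalg.inv(i["view"]); P=c@T[:3,:3].T+T[:3,3]; P[d<=0]=np.nan
    return P
def topdown(im,P,x0=.3,x1=.9,y0=-.4,y1=.4,zmin=.005,zmax=.3,res=.001):
    W=int((y1-y0)/res);H=int((x1-x0)/res)
    out=np.zeros((H,W,3),np.uint8);z=np.full((H,W),-9.)
    p=P.reshape(-1,3);c=im.reshape(-1,3)
    ok=(p[:,0]>x0)&(p[:,0]<x1)&(p[:,1]>y0)&(p[:,1]<y1)&(p[:,2]>zmin)&(p[:,2]<zmax)
    p=p[ok];c=c[ok];o=np.argsort(p[:,2]);p=p[o];c=c[o]
    r=((x1-p[:,0])/res).astype(int);q=((y1-p[:,1])/res).astype(int)
    for a in (0,1):
        for b in (0,1):
            rr=np.clip(r+a,0,H-1);qq=np.clip(q+b,0,W-1);out[rr,qq]=c
    return out
E
python3 - <<'E'
from h import *
outs=[]
for n in ("scene","side"):
    z=np.load(n+"0.npz");P=cloud(n,z["d"])
    outs.append(topdown(z["im"],P,.35,.85,-.35,.35,-.01,.13,.00125)[:,:,::-1])
    for lo,hi in((-.03,.03),):
        m=abs(P[...,2])<.02; print(n,"table z",np.nanmedian(P[...,2][m]))
cv2.imwrite("pics/top.png",np.vstack([cv2.resize(o,(560,300)) if 0 else o[:300] for o in outs])[:600])
a=np.load("scene0.npz")["im"][190:285,200:360,::-1]
cv2.imwrite("pics/crop.png",cv2.resize(a,(800,475),interpolation=cv2.INTER_CUBIC))
E
```

```text
scene table z -8.123139972093796e-05
side table z 0.0005872920193152886
```

View pics/crop.png

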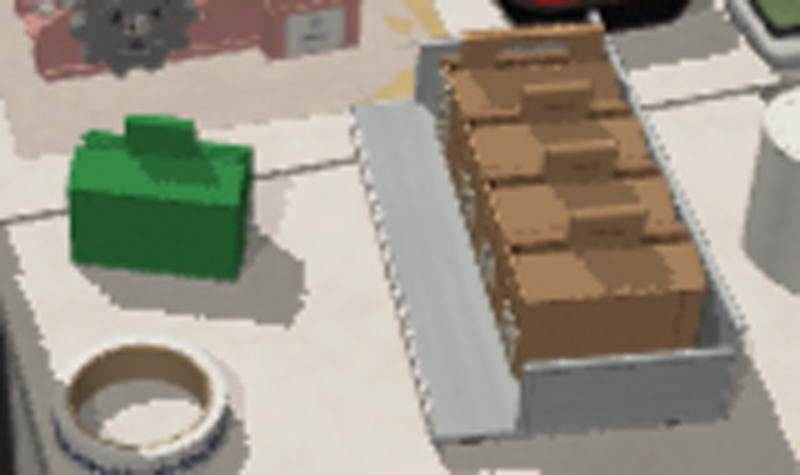

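The crop shows the long handle on the far (leftmost) carton of the row at about (530,50). The three short ones are nearer at (560,95), (580,155) and (605,220), and there is some free length at the right end. Now the numbers.

```bash
python3 - <<'E'
from h import *
from scipy.ndimage import label
for n in ("scene","side"):
    z=np.load(n+"0.npz");P=cloud(n,z["d"]);im=z["im"].astype(int)
    X,Y,Z=P[...,0],P[...,1],P[...,2]
    brown=(im[...,0]-im[...,2]>35)&(im[...,0]>90)
    reg=(X>.45)&(X<.9)&(Y<0.03)&(Y>-.45)
    h=reg&brown&(Z>.09)&(Z<.115)
    L,k=label(h)
    print(n)
    for i in range(1,k+1):
        m=L==i
        if m.sum()<8: continue
        p=P[m]; t=p[p[:,2]>.103]
        print("handle",m.sum(),p[:,:2].mean(0).round(4),p.min(0).round(3),p.max(0).round(3),"top",len(t),t[:,:2].mean(0).round(4) if len(t) else "")
    # new carton
    r2=(X>.38)&(X<.72)&(Y>.13)&(Y<.32)&(Z>.01)&(Z<.115)
    p=P[r2&brown]; print("new",len(p),p.min(0).round(3),p.max(0).round(3))
    t=P[r2&brown&(Z>.083)]; c=t.mean(0); w,v=np.linalg.eigh(np.cov(t[:,:2].T)); print(" hand",len(t),c.round(4),t.min(0).round(3),t.max(0).round(3),np.degrees(np.arctan2(v[1,1],v[0,1])),np.sqrt(w))
    # grey shelf points
    g=(X>.4)&(X<.9)&(Y<.05)&(Y>-.45)&(abs(im[...,0]-im[...,2])<25)
    fl=P[g&(Z>.012)&(Z<.020)]; print("floor",len(fl),fl.min(0).round(3),fl.max(0).round(3)); 
    rect=cv2.minAreaRect(fl[:,:2].astype(np.float32)); print(rect)
    u=P[g&(Z>.03)&(Z<.078)]; print("up",len(u),u.min(0).round(3),u.max(0).round(3))
    np.save(n+"_up.npy",u)
    u=P[g&(Z>.067)&(Z<.078)&(X>.62)]; 
    if len(u)>5: print("back top fit",len(u),np.polyfit(u[:,1],u[:,0],1), u.min(0),u.max(0))
o=[]
E
python3 - <<'E'
import cv2,numpy as np
t=cv2.imread('pics/top.png');print(t.shape)
E
```

```text
scene
handle 128 [ 0.5964 -0.1288] [ 0.557 -0.14   0.09 ] [ 0.639 -0.117  0.107] top 63 [ 0.5986 -0.1281]
handle 74 [ 0.5891 -0.1835] [ 0.569 -0.19   0.091] [ 0.608 -0.175  0.108] top 29 [ 0.5925 -0.1832]
handle 83 [ 0.5798 -0.237 ] [ 0.561 -0.243  0.09 ] [ 0.6   -0.228  0.107] top 28 [ 0.5802 -0.2354]
handle 93 [ 0.5697 -0.2913] [ 0.551 -0.298  0.09 ] [ 0.589 -0.282  0.106] top 32 [ 0.5703 -0.2898]
new 277 [0.459 0.13  0.011] [0.718 0.262 0.091]
 hand 31 [0.5022 0.2019 0.0884] [0.481 0.167 0.084] [0.524 0.241 0.091] 60.59408556359548 [0.00260213 0.02666043]
floor 1691 [ 0.401 -0.359  0.012] [0.899 0.046 0.02 ]
((0.6506957411766052, -0.1563280075788498), (0.498501718044281, 0.4046083092689514), 0.22109323740005493)
up 1530 [ 0.4  -0.36  0.03] [0.848 0.05  0.078]
back top fit 215 [0.01983067 0.68134127] [ 0.62045934 -0.3320608   0.06712487] [0.84768133 0.0448426  0.07780162]
side
handle 134 [ 0.6025 -0.1302] [ 0.562 -0.142  0.09 ] [ 0.643 -0.115  0.11 ] top 63 [ 0.6036 -0.13  ]
handle 77 [ 0.5937 -0.1846] [ 0.575 -0.19   0.09 ] [ 0.613 -0.176  0.109] top 29 [ 0.5928 -0.1829]
handle 80 [ 0.5824 -0.2382] [ 0.565 -0.246  0.09 ] [ 0.602 -0.226  0.11 ] top 33 [ 0.5831 -0.2372]
handle 85 [ 0.5744 -0.2927] [ 0.555 -0.299  0.09 ] [ 0.593 -0.284  0.108] top 38 [ 0.5732 -0.2914]
new 422 [0.462 0.13  0.011] [0.717 0.245 0.094]
 hand 51 [0.5082 0.201  0.0888] [0.486 0.164 0.084] [0.533 0.241 0.094] 60.19041597463972 [0.00351512 0.02644053]
floor 1271 [ 0.4   -0.36   0.012] [0.9   0.049 0.02 ]
((0.6527860164642334, -0.1579761803150177), (0.5033193230628967, 0.4001796245574951), 2.966515302658081)
up 1432 [ 0.4   -0.363  0.03 ] [0.863 0.05  0.078]
back top fit 223 [0.06433296 0.69571913] [ 0.62036494 -0.35622632  0.06704452] [0.85724644 0.04276376 0.07790643]
(600, 560, 3)
```

View pics/top.png

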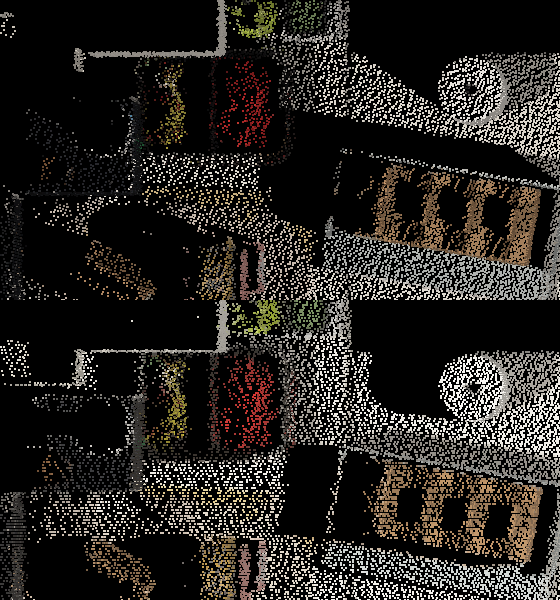

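The top-down map shows the row skewed by about -10° and the end upstands at columns ~340 and ~545. Next I'll fit the shelf frame and check for clutter near the pick.

```bash
cat >> h.py <<'E'
def shelffit(P,im,yaw,tag):
    """print positions along shelf-aligned axes (a along x_s, b along y_s)"""
    im=im.astype(int);c,s=np.cos(yaw),np.sin(yaw)
    A=P[...,0]*c+P[...,1]*s;B=-P[...,0]*s+P[...,1]*c;Z=P[...,2]
    br=(im[...,0]-im[...,2]>35)&(im[...,0]>70)
    return A,B,Z,br
E
python3 - <<'E'
from h import *
for n in ("scene","side"):
    z=np.load(n+"0.npz");P=cloud(n,z["d"]);im=z["im"]
    yaw=np.radians(-10.2)
    A,B,Z,br=shelffit(P,im,yaw,n)
    # back upstand: top ridge z .065-.076, a in .67-.74
    m=~br&(Z>.066)&(Z<.076)&(A>.60)&(A<.80)&(B>-.2)&(B<.06)
    print(n,"back",m.sum(),np.percentile(A[m],[5,25,50,75,95]).round(4),"B",B[m].min().round(4),B[m].max().round(4))
    if m.sum()>9: print("  slope",np.polyfit(B[m],A[m],1)[0])
    m=~br&(Z>.05)&(Z<.060)&(A>.59)&(A<.67)
    print(" Bhist ends",[ (round(b,3),k) for k,b in zip(*np.histogram(B[m&(B>-.26)&(B<.08)],bins=np.arange(-.26,.08,.004))) if k>2])
    m=~br&(Z>.012)&(Z<.02)&(A>.52)&(A<.6)&(B>-.25)&(B<.1)
    print(" floor front A",np.percentile(A[m],[1,5,50]).round(4),"B",np.percentile(B[m],[1,3,97,99]).round(4))
    for zl,zh in((.102,.112),):
        m=br&(Z>zl)&(Z<zh)&(A>.55)&(A<.72)&(B>-.26)&(B<.06)
        from scipy.ndimage import label
        L,k=label(m)
        for i in range(1,k+1):
            q=L==i
            if q.sum()>8: print("  handle top A",A[q].min().round(4),A[q].max().round(4),"B",np.percentile(B[q],[5,50,95]).round(4),"slope",np.polyfit(A[q],B[q],1)[0].round(3))
    X,Y=P[...,0],P[...,1]
    m=(Z>.1)&(X>.3)&(X<.75)&(Y>0)&(Y<.5)&(Z<.5)
    H,xe,ye=np.histogram2d(X[m],Y[m],bins=[np.arange(.3,.76,.05),np.arange(0,.51,.05)],weights=None)
    zm=np.zeros_like(H)
    for x,y,zz in zip(X[m],Y[m],Z[m]):
        i,j=int((x-.3)/.05),int(y/.05)
        if i<9 and j<10: zm[i,j]=max(zm[i,j],zz)
    print((zm*1000).astype(int))
E
```

```text
scene back 190 [0.6647 0.6662 0.6691 0.7457 0.7842] B -0.1989 0.0424
  slope -0.29442329289457236
 Bhist ends [(np.float64(-0.248), np.int64(46)), (np.float64(-0.244), np.int64(46)), (np.float64(-0.228), np.int64(4)), (np.float64(-0.216), np.int64(3)), (np.float64(-0.212), np.int64(3)), (np.float64(-0.204), np.int64(3)), (np.float64(0.036), np.int64(4)), (np.float64(0.04), np.int64(6))]
 floor front A [0.5205 0.5224 0.5437] B [-0.2448 -0.2435  0.0319  0.0399]
  handle top A 0.5714 0.6527 B [-0.0249 -0.0212 -0.0152] slope 0.014
  handle top A 0.5952 0.6318 B [-0.0799 -0.0758 -0.0701] slope -0.024
  handle top A 0.594 0.6323 B [-0.1335 -0.129  -0.1245] slope 0.031
  handle top A 0.5932 0.6309 B [-0.1883 -0.1846 -0.1793] slope 0.033
[[  0   0   0   0   0   0   0   0   0   0]
 [  0   0   0   0   0   0   0   0   0   0]
 [  0   0   0   0   0   0 111 112 111 112]
 [  0 106   0   0   0   0 119 122 120 122]
 [  0 104 100   0   0   0 122 123 123 123]
 [  0   0   0   0   0   0 123 124 126 124]
 [  0   0   0 124 123 141 139   0   0   0]
 [  0   0   0 269 296 278 137   0   0   0]
 [  0   0   0 26
[... 350 characters left out ...]
 B [-0.2448 -0.2431  0.0308  0.0377]
  handle top A 0.5756 0.6567 B [-0.0266 -0.0215 -0.0148] slope 0.015
  handle top A 0.5975 0.6362 B [-0.08   -0.0753 -0.0704] slope 0.013
  handle top A 0.5972 0.6344 B [-0.134  -0.1301 -0.124 ] slope 0.013
  handle top A 0.5971 0.6361 B [-0.1902 -0.185  -0.1814] slope 0.017
[[  0   0   0   0   0   0   0   0   0   0]
 [  0   0   0   0   0   0   0   0   0   0]
 [  0   0   0   0   0   0 103 100 105 102]
 [  0 104   0   0   0   0 120 126 120 123]
 [  0 106   0   0   0   0 122 125 127 128]
 [  0   0   0   0   0   0 127 126 124 128]
 [  0   0   0 125 125 142 138 101 100 102]
 [  0   0   0 277 298 267 136   0   0 231]
 [  0   0   0 270 294 126 124 110 115 256]]
```

Both cameras agree on the row. In shelf-aligned coordinates the end faces are at B≈+0.0375 and -0.2435, the handles at -0.021, -0.0755, -0.1295 and -0.185, with about 32 mm free at each end. Moving over the shelf for a wrist view.

```bash
cat >> h.py <<'E'
YAW=np.radians(-10.2)
xs=np.array([np.cos(YAW),np.sin(YAW),0]);ys=np.array([-np.sin(YAW),np.cos(YAW),0]);dn=np.array([0,0,-1.])
def W(a,b,z): return a*xs+b*ys+np.array([0,0,z])
RP=np.column_stack([ys,xs,dn])      # push: fingers in line along shelf x
RG=np.column_stack([xs,-ys,dn])     # place: closing along row
def wcloud(R,p,d):
    i=robot.camera_info("wrist");f=192/np.tan(np.radians(i["vfov"]/2))
    v,u=np.mgrid[:384,:512];dx=u-i["cx"];dy=v-i["cy"];r=np.hypot(dx,dy)+1e-9;th=r/f
    t=np.tan(np.minimum(th,1.4))/r*d
    c=np.stack([dx*t,dy*t,d],-1);T=i["T_tool_cam"]
    P=(c@T[:3,:3].T+T[:3,3])@R.T+p;P[d<=0]=np.nan
    return P
def wshot(tag):
    p=robot.read_position();R=robot.read_tcp_rot();im,d=robot.grab_frame("wrist")
    np.savez(tag+".npz",im=im,d=d,p=p,R=R);cv2.imwrite(f"pics/{tag}.png",cv2.cvtColor(im,cv2.COLOR_RGB2BGR))
    return im,wcloud(np.array(R),np.array(p),d)
def rowreport(im,P):
    from scipy.ndimage import label
    A,B,Z,br=shelffit(P,im,YAW,"")
    m=br&(Z>.098)&(Z<.115)&(A>.52)&(A<.72)&(B>-.26)&(B<.06)
    L,k=label(m)
    for i in range(1,k+1):
        q=L==i
        if q.sum()>30: print("handle n",q.sum(),"A",np.percentile(A[q],[1,50,99]).round(4),"B",np.percentile(B[q],[2,50,98]).round(4),"Z",np.median(Z[q]).round(4),"slope",np.polyfit(A[q],B[q],1)[0].round(3))
    g=~br
    for nm,m in (("back",g&(Z>.066)&(Z<.08)&(A>.65)&(A<.69)&(B>-.23)&(B<.02)),("left",g&(Z>.052)&(Z<.063)&(A>.58)&(A<.65)&(B>.02)&(B<.06)),("right",g&(Z>.052)&(Z<.063)&(A>.58)&(A<.65)&(B>-.26)&(B<-.225)),("table",(abs(Z)<.01))):
        v=(A if nm=="back" else B)[m]
        if m.sum()>5: print(nm,m.sum(),np.percentile(v,[3,50,97]).round(4),"Z",np.median(Z[m]).round(4), "slope",np.polyfit(B[m],A[m],1)[0].round(3) if nm=="back" else "")
E
python3 - <<'E'
from h import *
q0=robot.read_qpos()
robot.servo_line([.2,.5,.42],speed=.25)
robot.goto(W(.615,-.10,.40),RP)
robot.move_gripper(0.0)
robot.servo_line(W(.615,-.085,.27),speed=.2)
im,P=wshot("w1"); rowreport(im,P); print(robot.read_t(),robot.read_qpos(),robot.read_force(),robot.read_grip_width())
E
```

```text
handle n 667 A [0.5732 0.6137 0.6548] B [-0.0226 -0.0182 -0.0137] Z 0.1051 slope 0.001
handle n 299 A [0.596  0.6148 0.6326] B [-0.0771 -0.0722 -0.0682] Z 0.1044 slope 0.002
handle n 256 A [0.5951 0.6148 0.6333] B [-0.1308 -0.1258 -0.1229] Z 0.1043 slope -0.006
back 622 [0.6657 0.6681 0.6712] Z 0.0742 slope -0.005
left 238 [0.0393 0.0417 0.0445] Z 0.0593 slope 
table 42268 [-0.189   0.0247  0.1486] Z -0.0006 slope 
6.3333 [-8.17436553e-02  1.40632185e+01 -2.57819497e+00  3.38382561e-02
 -7.32190166e+01  1.69878075e+02] [-0.05195714  0.58382699  0.20412762] 0.006741847294418178
```

View pics/w1.png

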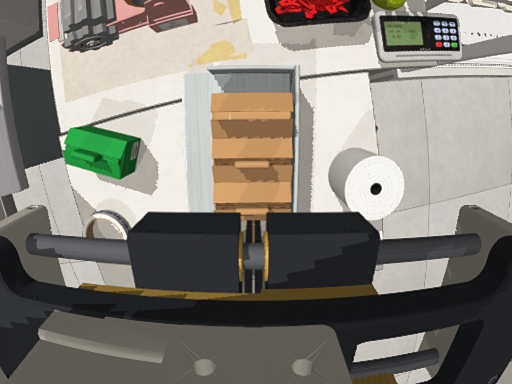

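The wrist view shows the long handle partly at (255,208) and the short handles at (252,163), (252,138) and (252,110), upstands at (297,140) and (238,67). Heights agree with the model (105 mm) and the yaw is right. Parting the row now with force monitoring.

```bash
cat > push.py <<'E'
from h import *
def F(): return float(np.array(robot.read_force())@ys)
A0=.615;z=.088
def push(sgn,b0,dist,tag):
    robot.dwell(.15);base=F();b=b0+sgn*.007;robot.servo_line(W(A0,b,z),speed=.08);f=0
    while abs(b-b0)<.022:
        b+=sgn*.0015;robot.servo_line(W(A0,b,z),speed=.05);f=F()-base
        if abs(f)>.5:break
    else: print("no contact");return b
    bc=b;print(tag,"contact",round(bc,4),round(f,2))
    robot.servo_line(W(A0,bc+sgn*(dist-.003),z),speed=.06);b=bc+sgn*(dist-.003);fs=F()-base;print("slide f",round(fs,2))
    while abs(b-bc)<dist+.0015:
        b+=sgn*.0005;robot.servo_line(W(A0,b,z),speed=.03);f=F()-base
        if abs(f)>abs(fs)+1.5:print("stop force",f);break
    print("end b",round(b,4),round(f,2),"t",robot.read_t());return b
E
python3 - <<'E'
from push import *
b0=-.0468
robot.servo_line(W(A0,b0,.125),speed=.25);robot.servo_line(W(A0,b0,z),speed=.1)
print("F",robot.read_force())
b=push(-1,b0,.0295,"right")
robot.servo_line(W(A0,b+.003,z),speed=.1)
robot.servo_line(W(A0,b0+.005,z),speed=.15)
b=push(1,b0+.002,.0295,"left")
robot.servo_line(W(A0,b-.005,z),speed=.1)
robot.servo_line(W(A0,b-.02,.125),speed=.2)
im,d=robot.grab_frame("scene");np.savez("scene1.npz",im=im,d=d);rowreport(im,cloud("scene",d))
print(robot.read_t())
E
```

```text
F [ 0.39602647 -0.27955001  0.6561928 ]
right contact -0.0553 -0.53
slide f -0.49
end b -0.0863 -0.63 t 11.0917
left contact -0.0348 0.72
slide f -0.18
end b -0.0038 -0.21 t 15.5083
handle n 47 A [0.5717 0.5867 0.6077] B [0.0032 0.0086 0.0154] Z 0.1043 slope -0.028
handle n 51 A [0.5939 0.6128 0.6306] B [-0.1088 -0.1048 -0.0976] Z 0.1029 slope -0.008
handle n 56 A [0.5929 0.6109 0.6305] B [-0.1618 -0.1588 -0.154 ] Z 0.1033 slope -0.064
handle n 64 A [0.5929 0.6123 0.6304] B [-0.216  -0.2129 -0.2083] Z 0.1029 slope -0.007
back 160 [0.6595 0.6664 0.6698] Z 0.0738 slope -0.009
right 92 [-0.2464 -0.2441 -0.2376] Z 0.0576 slope 
table 23441 [-0.331  -0.1031  1.0873] Z -0.0005 slope 
16.1583
```

The row is parted: handle distance is 113 mm (gap about 59 mm), all upright. Now the new carton, with a wrist look first.

```bash
cat > pick.py <<'E'
from h import *
def RX(deg):
    t=np.radians(deg);x=np.array([np.cos(t),np.sin(t),0]);return np.column_stack([x,np.cross(dn,x),dn])
def handfit(im,P):
    im=im.astype(int);br=(im[...,0]-im[...,2]>35)&(im[...,0]>70)
    X,Y,Z=P[...,0],P[...,1],P[...,2]
    m=br&(Z>.084)&(Z<.10)&(X>.42)&(X<.6)&(Y>.13)&(Y<.28)
    from scipy.ndimage import label
    L,k=label(m);i=1+np.argmax([(L==j).sum() for j in range(1,k+1)]);q=L==i
    r=cv2.minAreaRect(P[q][:,:2].astype(np.float32));print("n",q.sum(),"rect",r,"z",np.median(Z[q]))
    t=P[q][:,:2];w,v=np.linalg.eigh(np.cov(t.T));print("mean",t.mean(0),"ang",np.degrees(np.arctan2(v[1,1],v[0,1]))%180)
E
python3 - <<'E'
from pick import *
robot.servo_line(W(.56,-.03,.36),speed=.3)
robot.goto([.475,.15,.27],RX(60.4))
robot.move_gripper(.5)
im,P=wshot("w2");handfit(im,P);print(robot.read_t(),robot.read_qpos().round(1) if hasattr(robot.read_qpos(),'round') else robot.read_qpos())
E
```

```text
n 562 rect ((0.5063385367393494, 0.20638424158096313), (0.08266273885965347, 0.008031313307583332), 60.43724822998047) z 0.08893429179259336
mean [0.50662459 0.20716128] ang 60.158423665761106
19.2167 [ 40.2   2.1 -17.1  -0.  -70.9 110.2]
```

View pics/w2.png

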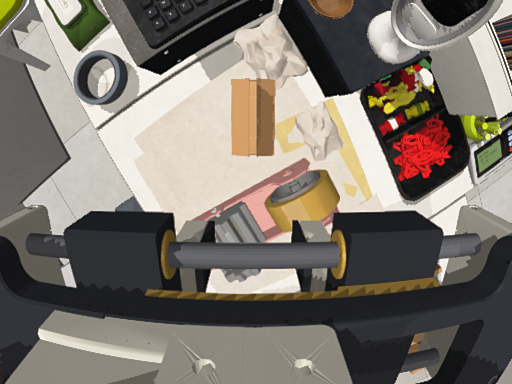

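The carton is clear at (253,118), its handle fitting 83x8 mm at 60.3°. Grasping and lifting.

Run:
```python
from pick import *
R=RX(60.3);c=[.506,.2045]
robot.goto([*c,.16],R);robot.servo_line([*c,.0715],speed=.12)
print("F",robot.read_force())
robot.move_gripper(0.0);print("w",robot.read_grip_width()*88,"ff",robot.read_finger_force())
robot.servo_line([*c,.15],speed=.12);robot.servo_line([*c,.30],speed=.3)
print("w",robot.read_grip_width()*88,robot.read_force(),robot.read_t())
robot.goto(W(.585,-.048,.30),RG)
im,d=robot.grab_frame("scene");np.savez("scene2.npz",im=im,d=d);P=cloud("scene",d);rowreport(im,P)
cv2.imwrite("pics/s2.png",cv2.resize(im[110:310,180:400,::-1],(660,600),interpolation=cv2.INTER_CUBIC))
print(robot.read_t(),robot.read_qpos())
```

```text
F [ 0.38200535 -0.222428    0.63827041]
w 8.72101413214301 ff 29.999181032180786
w 8.708825317536524 [ 0.03643596 -0.13612511 -3.14792967] 22.8
handle n 92 A [0.5721 0.6118 0.6518] B [0.0042 0.0088 0.0163] Z 0.104 slope -0.006
handle n 53 A [0.5936 0.6112 0.6303] B [-0.1095 -0.1054 -0.0988] Z 0.1031 slope 0.036
handle n 57 A [0.5926 0.6103 0.6317] B [-0.163  -0.1593 -0.1538] Z 0.1032 slope -0.006
handle n 65 A [0.593  0.6119 0.6303] B [-0.2161 -0.2133 -0.2073] Z 0.1035 slope -0.051
back 158 [0.661  0.6662 0.67  ] Z 0.0738 slope -0.008
right 87 [-0.2462 -0.2437 -0.2361] Z 0.0575 slope 
table 23853 [-0.3304 -0.0984  1.0976] Z -0.0005 slope 
24.2 [ 4.28614301e+00  1.00692158e+01 -4.06930335e+00 -1.16026510e-02
 -7.58726496e+01  7.56451084e+01]
```

View pics/s2.png

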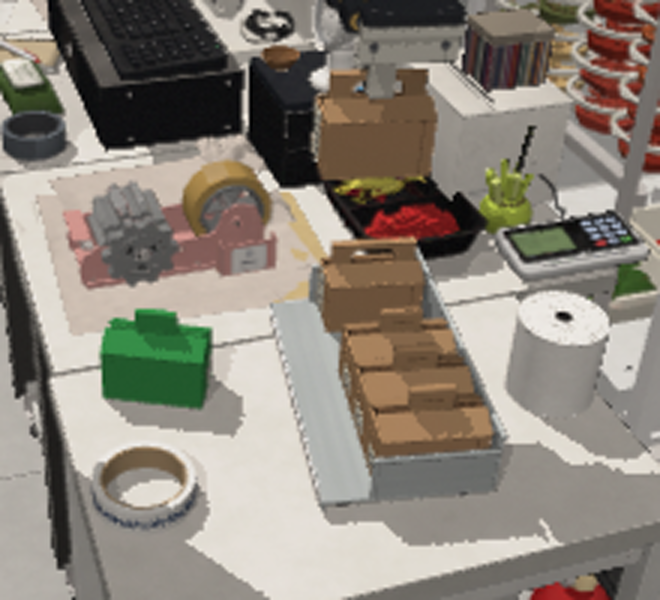

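The carton is held level in the gripper at (375,120); the gap in the row is clear at (330,330)–(400,310). Push contacts put the gap's middle at B=-0.045, close to the cameras' estimate. Lowering with a force guard.

Run:
```python
from h import *
z=np.load("scene2.npz");A,B,Z,br=shelffit(cloud("scene",z["d"]),z["im"],YAW,"")
m=br&(Z>.30)&(Z<.325)&(A>.5)&(A<.68)&(abs(B+.05)<.05);print("held handle A",A[m].min(),A[m].max(),"B",np.median(B[m]))
m=br&(Z>.22)&(Z<.325)&(A>.5)&(A<.68)&(abs(B+.05)<.06);print("body A",np.percentile(A[m],[1,99]),"Z",np.percentile(Z[m],[1,99]))
Bm=-.0453
robot.servo_line(W(.598,Bm,.20),speed=.25);robot.servo_line(W(.598,Bm,.155),speed=.15)
robot.dwell(.2);f0=np.array(robot.read_force());zz=.150;ok=True
while zz>.088:
    zz=max(zz-.006,.088);robot.servo_line(W(.598,Bm,zz),speed=.08);f=np.array(robot.read_force())-f0
    if np.linalg.norm(f)>4: ok=False;print("contact",zz,f);break
print(ok,zz,f,robot.read_t())
im,d=robot.grab_frame("scene");np.savez("scene3.npz",im=im,d=d);P=cloud("scene",d);rowreport(im,P)
cv2.imwrite("pics/s3.png",cv2.resize(im[190:290,260:370,::-1],(660,600),interpolation=cv2.INTER_CUBIC))
```

```text
held handle A 0.543108236119959 0.6266475507338398 B -0.05088396912989804
body A [0.53700846 0.63127159] Z [0.22898656 0.31793974]
True 0.088 [-0.44248331  0.07834412 -0.35740234] 28.1833
handle n 50 A [0.5941 0.6118 0.6304] B [-0.1089 -0.1048 -0.1002] Z 0.1032 slope 0.002
handle n 56 A [0.5932 0.6104 0.6303] B [-0.1626 -0.1589 -0.152 ] Z 0.1033 slope -0.061
handle n 63 A [0.5939 0.6123 0.6303] B [-0.2168 -0.2132 -0.2067] Z 0.1035 slope 0.005
back 145 [0.6598 0.6663 0.6698] Z 0.0737 slope -0.01
right 93 [-0.2464 -0.2441 -0.2371] Z 0.0576 slope 
table 23541 [-0.3307 -0.1013  1.0696] Z -0.0005 slope
```

View pics/s3.png

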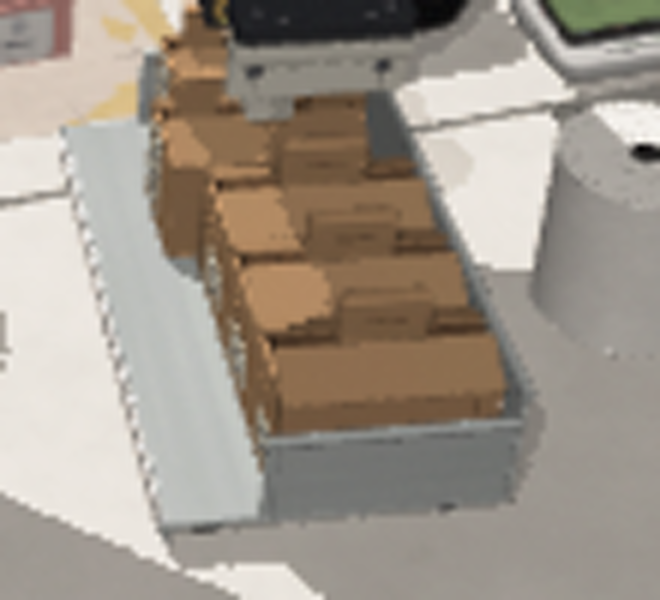

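The new carton hangs in the gap without touching, about 20 mm short of home. Pushing it home until the force shows contact, then releasing.

Run:
```python
from h import *
Bm=-.0453
robot.dwell(.1);f0=np.array(robot.read_force());a=.610
robot.servo_line(W(a,Bm,.088),speed=.06)
while a<.626:
    a+=.001;robot.servo_line(W(a,Bm,.088),speed=.04);f=(np.array(robot.read_force())-f0)
    if abs(f@xs)>2.5: break
print("a",a,f@xs,f@ys,f[2],robot.read_t())
robot.servo_line(W(a-.0005,Bm,.0875),speed=.03)
robot.move_gripper(.22);robot.dwell(.2);print("w",robot.read_grip_width()*88)
robot.servo_line(W(a,Bm,.13),speed=.1);robot.servo_line(W(.56,Bm+.01,.33),speed=.25)
robot.dwell(.3)
for n in("scene","side"):
    im,d=robot.grab_frame(n);np.savez(n+"4.npz",im=im,d=d);print(n);rowreport(im,cloud(n,d))
im,P=wshot("w4");print("wrist");rowreport(im,P)
a=np.load("scene4.npz")["im"]
cv2.imwrite("pics/s4.png",cv2.resize(a[190:290,260:370,::-1],(660,600),interpolation=cv2.INTER_CUBIC))
print(robot.read_t())
```

```text
a 0.618 -6.8999385100124 -0.01981293681839036 2.917481015315113 30.6833
w 19.471943675120848
scene
handle n 93 A [0.5714 0.6104 0.6515] B [0.0039 0.009  0.0159] Z 0.1039 slope 0.007
handle n 110 A [0.5748 0.616  0.6566] B [-0.0534 -0.0491 -0.0419] Z 0.1041 slope 0.007
handle n 52 A [0.5934 0.6108 0.6294] B [-0.11   -0.1053 -0.0975] Z 0.1032 slope 0.045
handle n 55 A [0.5929 0.611  0.6315] B [-0.1633 -0.159  -0.1538] Z 0.103 slope -0.034
handle n 62 A [0.5935 0.6123 0.6303] B [-0.2163 -0.2131 -0.2066] Z 0.1038 slope 0.004
back 129 [0.6612 0.6667 0.6698] Z 0.0743 slope -0.004
right 91 [-0.2467 -0.244  -0.2369] Z 0.058 slope 
table 23904 [-0.3305 -0.0976  1.0868] Z -0.0005 slope 
side
handle n 95 A [0.5755 0.616  0.6552] B [0.0035 0.0088 0.0159] Z 0.1039 slope -0.005
handle n 105 A [0.5805 0.6205 0.6609] B [-0.0543 -0.0482 -0.0415] Z 0.104 slope -0.004
handle n 51 A [0.5978 0.6164 0.6358] B [-0.1102 -0.1062 -0.0988] Z 0.1034 slope -0.005
handle n 54 A [0.5977 0.6152 0.6343] B [-0.1647 -0.1596 -0.1512] Z 0.1038 slope -0.023
handle n 55 A [0.5975 0.6168 0.6356] B [-0.2179 -0.2123 -0.2065] Z 0.1031 slope -0.004
back 143 [0.6638 0.6707 0.6735] Z 0.0741 slope -0.009
right 85 [-0.2474 -0.2441 -0.2363] Z 0.0573 slope 
table 23372 [-0.3241 -0.0483  1.1092] Z 0.0 slope 
wrist
handle n 503 A [0.5777 0.6202 0.6601] B [-0.0497 -0.0447 -0.0407] Z 0.1049 slope -0.003
handle n 476 A [0.5739 0.6142 0.6554] B [0.0068 0.0113 0.016 ] Z 0.105 slope -0.003
handle n 220 A [0.5953 0.6147 0.6339] B [-0.1065 -0.1014 -0.0973] Z 0.1045 slope -0.014
handle n 203 A [0.5951 0.6151 0.6325] B [-0.1598 -0.1546 -0.1512] Z 0.1044 slope -0.006
handle n 197 A [0.5945 0.614  0.6333] B [-0.2135 -0.2082 -0.2051] Z 0.1043 slope 0.003
back 675 [0.6657 0.6686 0.6715] Z 0.0744 slope -0.007
left 92 [0.0412 0.0425 0.044 ] Z 0.0593 slope 
right 27 [-0.2452 -0.2441 -0.2429] Z 0.059 slope 
table 42430 [-0.3057  0.0212  0.3741] Z -0.0005 slope 
33.6083
```

View pics/s4.png

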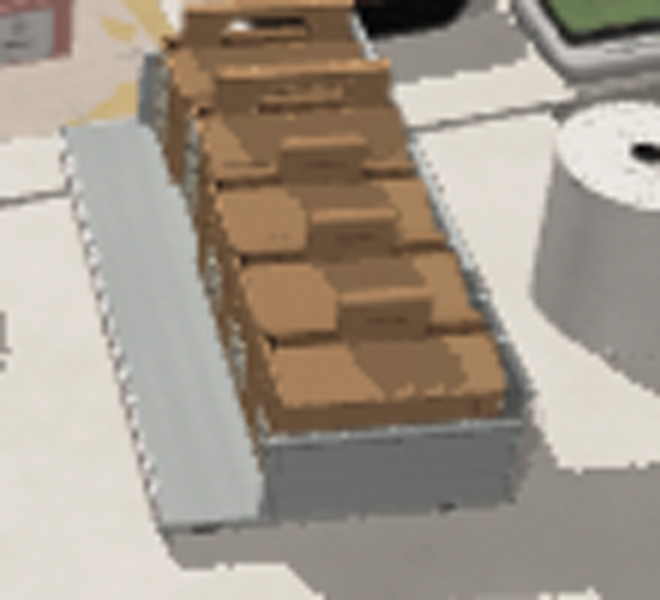

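All checks hold: the new carton is 57 mm right of its match, about 5 mm deeper than it, home at x≈+22, upright, and the gripper is clear.

```bash
python3 -c "
from rig import robot
print(robot.job_done(),robot.read_t())"
```

```text
the job is handed in; nothing more can be done
the job is handed in; nothing more can be done
```

The job is handed in, verdict not shown: the cameras put the new carton upright at the back (x about +22 mm), 57 mm right of its match, in a straight, upright row, with the arm clear at about 34 s.

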